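# Tare the parts scale under a column of tins

## Robot

A 6-joint arm with a two-finger parallel gripper is mounted at the origin on the work surface. World frame = base frame: x ahead of the robot, y to its left, z up, the work surface at z = 0. Lengths are in m, angles in rad, forces in N, time in s.
With the tool pointing down it reaches from about 0.325 to 0.775 m from the base axis. Payload 5.5 kg.
Tool frame: the origin (TCP) lies midway between the tips of the shut fingers; the grasp point (between the pads) lies 19 mm behind it; z points along the fingers, y is the line along which they close (so a half turn about z gives the same grasp; the last joint's range is limited). The gripper opens to 85 mm and grips with 20 to 120 N. Pads are 22 mm wide; open, the fingers measure 114 mm over their backs; the gripper's body (76 mm by 85 mm) begins 54 mm behind the grasp point. The pads swing forward as they close: fully open they stand 13 mm farther back than shut.
Start: joints at [-1.329, 0.091, 1.231, -0, 1.82, -0.057], TCP at [0.177, -0.573, 0.231] pointing down, gripper open.
Joint ranges: [-2.87, 2.87], [-0.86, 2.18], [0.17, 2.46], [-1.51, 4.65], [0.06, 2.69], [-2.65, 2.65]. Speed limits (rad/s): [2.57, 2.57, 3.01, 3.14, 3.14, 3.14].

## Interface

Orientations are given as a rotation vector (axis times angle).
In Python, from plant import monitor, viewer, job gives the robot as it stands.
- The arm moves only by the tool drive_tool, never from a script. Its argument "deltas" is one flat list of numbers, 6 for each row, row after row: the shift along the tool's x, y, z as a fraction of full scale, then the turn, a rotation vector about the tool's x, y, z as a fraction of full scale. In form: [tx, ty, tz, rx, ry, rz, tx, ty, tz, rx, ry, rz, ...]. A call has 1 to 8 rows; each row is the pose to reach, as a shift and turn from the pose commanded when the call began, along the tool's axes at that moment; what a row does not reach only later rows make up. Full scale, the value 1, is 150 mm for a shift and pi/4 rad for a turn. A row lasts 1/10 s, in which the tool goes at most 50 mm and 8.59 degrees, less where a joint would pass 70% of its speed; a pose out of reach is approached as far as the arm can. A call with a number of a shift or a turn outside -1 to 1 is refused whole. A call with a gripper value outside its range is refused whole. "jaw" is the opening, from 0 (shut) to 1 (fully open), set as the call begins (left out, the last holds). The fingers move at their own pace and stop on an object; "grip_force" is the grip in N (left out, the last holds). Time passes only in rows, so rows that repeat a pose let the fingers close. It gives the time, the measured TCP pose, the force, the opening and the grip force at its end, in the units of the state.
- monitor.state(): the state, without advancing time (a new reading comes with each control period).
- viewer.grab_frame(name): name is "side" or "top"; returns a dict with "frame" (480x640x3 uint8, blue, green, red), "mtx" (3x3 intrinsics, pixels), "eye" and "rotation" of the camera in the world. Camera axes: x right, y down, z forward; pixel columns grow to the right and rows downward; lengths in m; the calibration is good to about 2 mm. A picture is of the moment at which its call begins. There is no depth.
- job.close_job(): hands the job in; it is judged then, once.
The state is a dict: "time": time; "joint_pos": joint angles; "qd": joint speeds; "effort": joint torques, N m; "tool_pos": TCP position; "eef_rot": TCP orientation; "force": force on the tool from outside, world axes, zero at the start; "torque": the same for the moment, N m; "opening": finger opening in m; "finger_force": force on a finger pad.
Only numpy, scipy, OpenCV 4.12 (cv2) and the standard library are available. Lean on these libraries where they do the work, as an engineer would, in place of code of your own. Each camera call takes 0.05 s, during which the arm holds its last target. There are 200 camera calls.

## Task

Get the watch bench's scale ready for drawing parts from stock. Brass check weights belong upright on the green mat, well inside its edges: if one has been left on the scale's platform, stand it there; then stack every aluminium tin there is, on the middle of the platform, lying flat (either face up) in one square column, long sides along the platform's long side. With the whole column on, turn the dial by its knob until its bold zero mark stands right under the tip of the needle, then let go and leave the other things on the bench where they are.

Things in the scene. Friction and masses are not known exactly. Their poses are not given: they have to be found in the camera images.
- scale: grey bench spring scale, fixed: housing 170 (x) x 310 mm (y from -145 to 165) x 55 mm high, origin on its underside; platform centre at y = 85 mm, tare dial centre at y = -75 mm
- platform_top (a point): centre of the upper face of the scale's flat steel platform, 160 (long side, its x) x 140 mm (its y), about 80 mm above the bench; it sinks up to 7 mm under load, which swings the needle
- tare_dial (a joint): angle of the tare dial, rad, grows clockwise seen from above, free to turn from -2.5 to 5.5, stays where left; a white graduated disc 116 mm across, face up, about 64 mm above the bench, with one bold black bar (18 x 9 mm, along the radius) as its zero mark and a black bar knob standing at its centre; the knob and disc turn together
- needle (a joint): angle of the orange needle over the dial, rad, grows clockwise with the load (about 1.77 rad per kg), 0 with an empty platform; it lies just above the disc; the dial reads zero when this equals the tare dial's angle
- tare_grip (a point): on the dial's axis, in the knob at a height to grip; knob 46 mm long (along this x) x 15 mm thick (y), standing from 20 mm below to 14 mm above this point
- zero_mark (a point): the bold zero mark on the dial, 50 mm from the axis (towards the dial's own -x)
- needle_tip (a point): tip of the needle, 50 mm from the axis
- weight_wide: brass check weight 500 g, may be absent: round foot 56 mm across x 26 mm high, neck, and a head 22 mm across from 38 to 58 mm above its origin (centre of underside)
- weight_slim: brass check weight 300 g, may be absent: round foot 40 mm across x 26 mm high, neck, and a head 22 mm across from 38 to 58 mm above its origin (centre of underside)
- mat: green bench mat, fixed, 200 (x) x 120 (y) x 3 mm, origin at the centre of its underside
- oil_jar: bystander: amber jar 48 mm across, 62 mm high
- driver: bystander: screwdriver 130 mm long, lying along its x
- loupe: bystander: black eyeglass loupe 38 mm across, 34 mm high
- case_holder: bystander: round black case holder 54 mm across, 30 mm high
- dust_pot: bystander: grey open pot 70 mm across, 50 mm high
- tin1: closed aluminium parts tin, 96 (its x) x 60 (its y) x 26 mm high (shallow), about 220 g, may be absent; origin at the centre of its underside
- tin2: closed aluminium parts tin, 96 (its x) x 60 (its y) x 26 mm high (shallow), about 220 g, may be absent; origin at the centre of its underside
- tin3: closed aluminium parts tin, 96 (its x) x 60 (its y) x 26 mm high (shallow), about 220 g, may be absent; origin at the centre of its underside
- tin4: closed aluminium parts tin, 96 (its x) x 60 (its y) x 36 mm high (deep), about 340 g, may be absent; origin at the centre of its underside
- tin5: closed aluminium parts tin, 96 (its x) x 60 (its y) x 36 mm high (deep), about 340 g, may be absent; origin at the centre of its underside

How it is judged:
At the end, for the whole second after the job is handed in: Each tin present flat, either face up, in one column: within 15 mm of the platform centre in x and y, 14 mm of each other, 0.2 rad of square. Check weight, if present, upright on the mat (within 90 x 50 mm of its centre). Zero mark within 5 mm of the needle tip, from above. All at rest (x of tin1 in the frame of platform_top between -0.015 and 0.015 m and y of tin1 in the frame of platform_top between -0.015 and 0.015 m and angle between the x axis of each of tin1, tin2, tin3, tin4, tin5 and the x axis of platform_top, either way round below 0.2 rad and angle between the z axis of each of tin1, tin2, tin3, tin4, tin5 and the z axis of platform_top, either way round below 0.07 rad and x of tin2 in the frame of platform_top between -0.015 and 0.015 m and y of tin2 in the frame of platform_top between -0.015 and 0.015 m and x of tin3 in the frame of platform_top between -0.015 and 0.015 m and y of tin3 in the frame of platform_top between -0.015 and 0.015 m and x of tin4 in the frame of platform_top between -0.015 and 0.015 m and y of tin4 in the frame of platform_top between -0.015 and 0.015 m and x of tin5 in the frame of platform_top between -0.015 and 0.015 m and y of tin5 in the frame of platform_top between -0.015 and 0.015 m and horizontal distance between each of tin2, tin3, tin4, tin5 and tin1 below 0.014 m and horizontal distance between each of tin3, tin4, tin5 and tin2 below 0.014 m and horizontal distance between each of tin4, tin5 and tin3 below 0.014 m and horizontal distance between tin5 and tin4 below 0.014 m and x of weight_wide in the frame of mat between -0.09 and 0.09 m and y of weight_wide in the frame of mat between -0.05 and 0.05 m and height (world z) of each of weight_wide, weight_slim below 0.012 m and angle between each of weight_wide, weight_slim's own z axis and vertical below 0.1 rad and x of weight_slim in the frame of mat between -0.09 and 0.09 m and y of weight_slim in the frame of mat between -0.05 and 0.05 m and linear speed of each of tin1, tin2, tin3, tin4, tin5, weight_wide, weight_slim below 0.02 m/s and horizontal distance between zero_mark and needle_tip below 0.005 m and velocity of joint tare_dial between -0.05 and 0.05 rad/s and velocity of joint needle between -0.05 and 0.05 rad/s); the robot touches nothing.
It fails at once if a bystander on the bench was pushed more than 40 mm or knocked over (distance of any of oil_jar, driver, loupe, case_holder, dust_pot from where it was at the start of the episode above 0.04 m or angle between any of oil_jar, loupe, case_holder, dust_pot's own z axis and vertical above 0.6 rad).
Of tin1, tin2, tin3, tin4, tin5 only 3 to 5 are there at a start; the rules pass over those that are not, and their reading is None.
Of weight_wide, weight_slim only 1 to 2 are there at a start; the rules pass over those that are not, and their reading is None.
At some moment in a run one of weight_wide, weight_slim, tin4, tin5 may be knocked a few centimetres aside while the robot is not near it.
Once in a run the grip may slacken for a moment while it holds something.
It also fails if it takes over 210 s, if anything falls off the work surface, if the arm or the gripper's body presses on something with over 40 N, if the wrist force passes 120 N, or if a joint passes its speed limit or range.

## Working session

There is one attempt and no reset: what is moved stays moved. The work goes in short steps, Python scripts to look and compute and a tool call to move; the robot and the scene stay as the last step left them, time stands still between calls to the robot, and variables do not carry over. Pictures are saved under pics/ and viewed, at most 14 in all, crops included, and the job is handed in when it is done.

Besides the shell and the picture viewer there is one more tool, called after ">>>" by a JSON object that holds its "fn" and its "kwargs", one argument or row to a line. drive_tool: Moves the arm, as the interface text tells. Its arguments: {"type":"object","properties":{"deltas":{"type":"array"},"jaw":{"type":"number"},"grip_force":{"type":"number"}},"required":["deltas"]}

```bash
mkdir -p pics; ls; cat > h.py <<'E'
import numpy as np, cv2
from scipy.spatial.transform import Rotation as R
from plant import monitor, viewer, job
def grab(n,fn=None):
    f=viewer.grab_frame(n)
    if fn: cv2.imwrite('pics/'+fn+'.png',f['frame'])
    return f
def px2w(f,u,v,z):
    K=np.array(f['mtx']);Rm=np.array(f['rotation']);e=np.array(f['eye'])
    if Rm.shape!=(3,3): Rm=R.from_rotvec(Rm).as_matrix()
    d=Rm@np.linalg.inv(K)@np.array([u,v,1.]); return e+d*(z-e[2])/d[2]
def w2px(f,p):
    K=np.array(f['mtx']);Rm=np.array(f['rotation']);e=np.array(f['eye'])
    if Rm.shape!=(3,3): Rm=R.from_rotvec(Rm).as_matrix()
    q=K@Rm.T@(np.array(p)-e); return q[:2]/q[2]
E
python3 - <<'E'
from h import *
for n in('top','side'):
    f=grab(n,n+'0');print(n,f['mtx'],f['eye'],f['rotation'])
s=monitor.state();print(s['time'],s['tool_pos'],s['eef_rot'],s['opening'])
E
```

```text
pics
top [[442.94611776   0.         320.19120819]
 [  0.         442.94611776 235.91230089]
 [  0.           0.           1.        ]] [ 0.34164924 -0.03836297  1.0673426 ] [-2.2574676   1.92918017 -0.2091186 ]
side [[445.24580224   0.         324.08587474]
 [  0.         445.24580224 230.81945643]
 [  0.           0.           1.        ]] [0.62547373 0.79955712 0.97824549] [-0.12476309 -2.90384498  1.12254551]
0.1 [ 0.17655428 -0.57317218  0.23024319] [-3.10484415e+00 -4.67325429e-01  2.36739903e-04] 0.08530409796744813
```

View pics/top0.png

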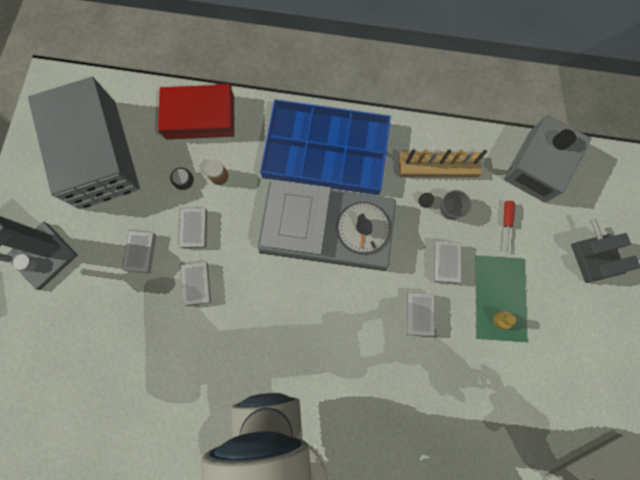

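View pics/side0.png

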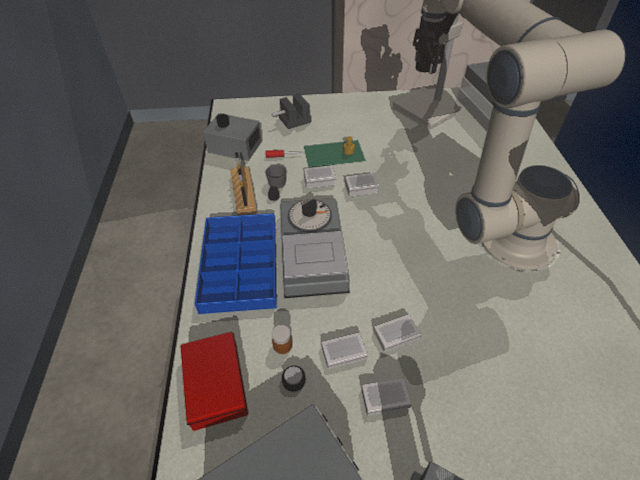

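The top view shows five tins: three on the left, at (193,228), (139,251) and (195,283), and two on the right, at (447,261) and (421,314). One brass weight is already on the mat at (504,320), and the platform at (296,216) is empty. Next I'll enlarge these areas.

```bash
python3 - <<'E'
import cv2,numpy as np
t=cv2.imread('pics/top0.png');s=cv2.imread('pics/side0.png')
a=cv2.resize(t[195:315,110:230],None,fx=4.9,fy=4.9,interpolation=cv2.INTER_CUBIC)[:590]
cv2.imwrite('pics/cL.png',a)
b=cv2.resize(t[230:350,395:540],None,fx=5,fy=5,interpolation=cv2.INTER_CUBIC)
cv2.imwrite('pics/cR.png',b)
c=cv2.resize(t[170:280,250:410],None,fx=5,fy=5,interpolation=cv2.INTER_CUBIC)
cv2.imwrite('pics/cS.png',c)
E
```

```text
(no output)
```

View pics/cL.png

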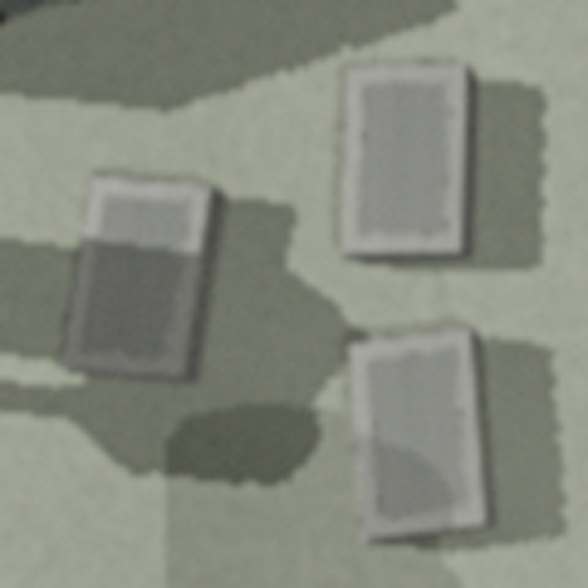

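View pics/cR.png

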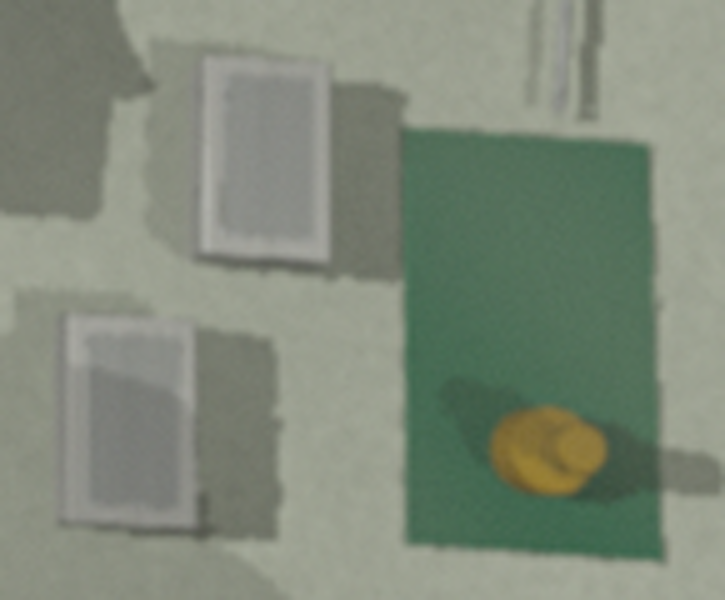

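View pics/cS.png

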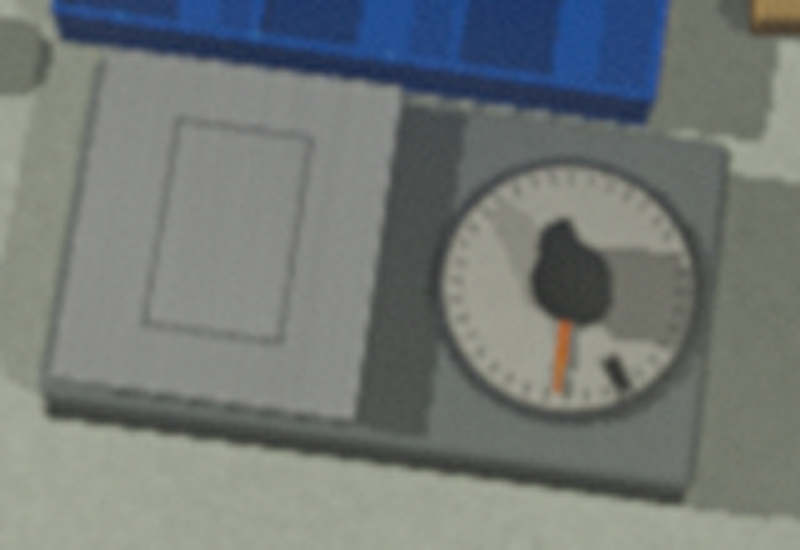

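The enlarged crops give the top-face corners. The weight stands inside the mat with its foot near (502,320). The needle points to about (362,248) and the zero mark is near (373,245). I'll use the side view to get the tin heights.

```bash
python3 - <<'E'
import cv2,numpy as np
s=cv2.imread('pics/side0.png')
C=np.zeros((440,800,3),np.uint8)
a=cv2.resize(s[310:420,315:425],None,fx=4,fy=4,interpolation=cv2.INTER_CUBIC);C[:440,:440]=a
b=cv2.resize(s[130:205,298:388],None,fx=4,fy=4,interpolation=cv2.INTER_CUBIC);C[:300,440:800]=b
cv2.imwrite('pics/cSide.png',C)
from h import *
s=1/4.9
T=dict(L1=[(343,62),(470,65),(465,255),(343,255)],L2=[(95,175),(215,185),(192,378),(65,368)],L3=[(348,340),(470,328),(490,525),(368,540)])
U=dict(R1=[(203,57),(328,62),(328,262),(200,258)],R2=[(65,315),(195,320),(195,525),(60,522)])
f=grab('top')
for D,sc,o in((T,4.9,(110,195)),(U,5,(395,230))):
  for k,c in D.items():
    for z in(.026,.036):
      P=np.array([px2w(f,o[0]+x/sc,o[1]+y/sc,z) for x,y in c]);m=P.mean(0)
      lx=((P[0]-P[3])+(P[1]-P[2]))/2; ly=((P[0]-P[1])+(P[3]-P[2]))/2
      print(k,z,m[:2].round(4),'yaw',np.degrees(np.arctan2(lx[1],lx[0])).round(1),np.degrees(np.arctan2(-ly[0],ly[1])).round(1),np.linalg.norm(lx).round(3),np.linalg.norm(ly).round(3))
S=lambda x,y,z:px2w(f,250+x/5,170+y/5,z)[:2]
P=np.array([S(x,y,.08) for x,y in((102,58),(402,88),(357,420),(50,380))]);m=P.mean(0);print('plat',m,P.round(4).tolist())
d=S(569,285,.064);print('dial',d)
print('zero',S(616,373,.064),'tip',S(559,392,.066),'dir plat-dial',np.degrees(np.arctan2(*( m-d)[::-1])))
M=[(402,128),(650,143),(662,560),(407,545)]
P=np.array([px2w(f,395+x/5,230+y/5,.003)[:2] for x,y in M]);print('mat',P.mean(0),P.round(3).tolist())
print('w foot',px2w(f,395+532/5,230+451/5,.026),'head',px2w(f,395+582/5,230+449/5,.061))
E
```

```text
L1 0.026 [0.5408 0.3056] yaw 11.8 8.2 0.097 0.062
L1 0.036 [0.5389 0.3023] yaw 11.8 8.2 0.096 0.061
L2 0.026 [0.4633 0.4197] yaw 6.3 4.3 0.096 0.061
L2 0.036 [0.4621 0.4153] yaw 6.3 4.3 0.095 0.06
L3 0.026 [0.4096 0.2698] yaw 18.1 15.3 0.097 0.059
L3 0.036 [0.4089 0.2668] yaw 18.1 15.3 0.096 0.058
R1 0.026 [ 0.553  -0.3119] yaw 5.0 6.9 0.097 0.06
R1 0.036 [ 0.551  -0.3092] yaw 5.0 6.9 0.096 0.059
R2 0.026 [ 0.4213 -0.2612] yaw 5.5 7.3 0.094 0.061
R2 0.036 [ 0.4206 -0.2591] yaw 5.5 7.3 0.093 0.061
plat [0.59187596 0.05901753] [[0.6667, 0.1316], [0.6741, -0.0096], [0.5151, -0.0133], [0.5116, 0.1273]]
dial [ 0.59637606 -0.10053318]
zero [ 0.5583331  -0.12761758] tip [ 0.54497674 -0.10270114] dir plat-dial 91.61558906819504
mat [ 0.49027807 -0.45125213] [[0.583, -0.383], [0.595, -0.502], [0.398, -0.519], [0.386, -0.401]]
w foot [ 0.43610548 -0.44674707  0.026     ] head [ 0.43729012 -0.45501109  0.061     ]
```

View pics/cSide.png

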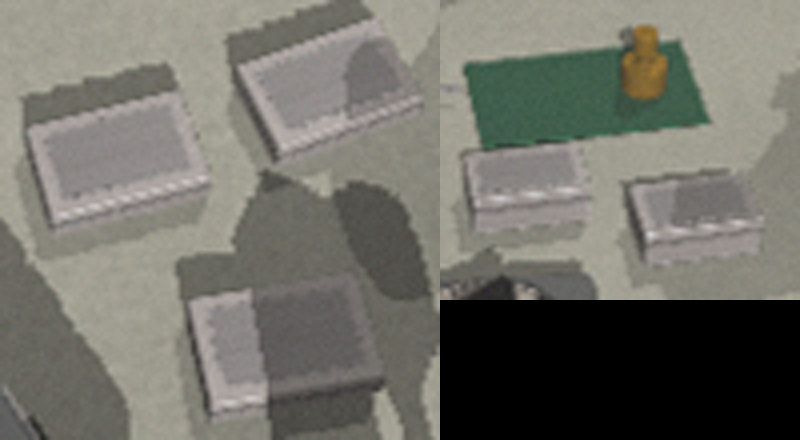

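The side crop shows the three left tins, the two right tins, and the weight upright on the mat. I'll triangulate the top-face centres to get the heights.

```bash
python3 - <<'E'
from h import *
S=dict(L1=[(27,127),(178,92),(208,180),(55,222)],L3=[(235,68),(375,20),(420,98),(272,155)],L2=[(190,298),(355,277),(382,383),(210,410)],
R1=[(25,152),(140,143),(150,192),(32,205)],R2=[(188,182),(308,172),(323,220),(200,238)])
T=dict(L1=[(343,62),(470,65),(465,255),(343,255)],L2=[(95,175),(215,185),(192,378),(65,368)],L3=[(348,340),(470,328),(490,525),(368,540)],R1=[(203,57),(328,62),(328,262),(200,258)],R2=[(65,315),(195,320),(195,525),(60,522)])
ft=grab('top');fs=grab('side')
for k in T:
    sc,o=(4.9,(110,195)) if k[0]=='L' else (5,(395,230))
    t=np.mean(T[k],0)/sc+o; s=np.mean(S[k],0)/4+((315,310) if k[0]=='L' else (298,130))
    best=min(((np.linalg.norm(px2w(ft,*t,z)[:2]-px2w(fs,*s,z)[:2]),z) for z in np.arange(0.01,.06,.001)))
    z=best[1];print(k,best,px2w(ft,*t,z),px2w(fs,*s,z))
# scale: side visible platform/dial
E
```

```text
L1 (np.float64(0.0005228253437873391), np.float64(0.01999999999999999)) [0.54149183 0.30748984 0.02      ] [0.54124982 0.30795328 0.02      ]
L2 (np.float64(0.001369567755929672), np.float64(0.015999999999999993)) [0.46399321 0.4240798  0.016     ] [0.46262518 0.42414478 0.016     ]
L3 (np.float64(0.0007554436282456295), np.float64(0.017999999999999995)) [0.40962388 0.27201132 0.018     ] [0.41037837 0.27204911 0.018     ]
R1 (np.float64(0.00028664906864045713), np.float64(0.03299999999999998)) [ 0.55111377 -0.31007857  0.033     ] [ 0.55091031 -0.30987666  0.033     ]
R2 (np.float64(0.0004681344690053435), np.float64(0.03499999999999998)) [ 0.42020383 -0.25931838  0.035     ] [ 0.42059963 -0.2590684   0.035     ]
```

```bash
cat >> h.py <<'E'
def pose(s=None):
    s=s or monitor.state(); M=R.from_rotvec(s['eef_rot']).as_matrix()
    return np.array(s['tool_pos']),M
def plan(*targets, start=None):
    """targets (x,y,z,yaw_deg of tool x); prints deltas for each leg (split if over scale)"""
    p,M=pose() if start is None else (np.array(start[:3]),None)
    if M is None: M=down(start[3])
    for x,y,z,a in targets:
        T=down(a);rv=M.T@(np.array([x,y,z])-p)/.15; w=(R.from_matrix(M.T@T)).as_rotvec()/(np.pi/4)
        n=int(np.ceil(max(abs(rv).max(),abs(w).max())-1e-6)) or 1
        # split evenly
        for i in range(n):
            tgt=p+(np.array([x,y,z])-p)/(n-i); ww=w/n
            d=M.T@(tgt-p)/.15; M2=M@R.from_rotvec(ww*np.pi/4).as_matrix()
            rows=int(np.ceil(max(np.linalg.norm(tgt-p)/.05, np.degrees(np.linalg.norm(ww)*np.pi/4)/8.59)))
            print('rows',rows,np.r_[d,ww].round(3).tolist()); p,M=tgt,M2
        M=T
def down(a):
    c,s=np.cos(np.radians(a)),np.sin(np.radians(a)); return np.array([[c,s,0],[s,-c,0],[0,0,-1.]])
E
python3 - <<'E'
from h import *
p,M=pose();print(p,M.round(3))
plan((.4205,-.2595,.12,6.4),(.4205,-.2595,0,6.4))
E
```

```text
[ 0.17656957 -0.57331244  0.23073417] [[ 0.956  0.294 -0.   ]
 [ 0.294 -0.956  0.001]
 [ 0.    -0.001 -1.   ]]
rows 3 [0.723, -0.507, 0.247, -0.0, 0.0, 0.079]
rows 3 [0.69, -0.551, 0.246, -0.0, 0.0, 0.079]
rows 3 [0.655, -0.593, 0.246, -0.0, 0.0, 0.079]
rows 3 [0.0, 0.0, 0.8, 0.0, 0.0, 0.0]
```

>>> {"fn": "drive_tool", "kwargs": {
  "deltas": [0.723,-0.507,0.247,0,0,0.079,0.723,-0.507,0.247,0,0,0.079,0.723,-0.507,0.247,0,0,0.079,0.723,-0.507,0.247,0,0,0.079],
  "jaw": 1,
  "grip_force": 80
}}

```text
time: 0.65
tool_pos: [0.2601, -0.4653, 0.1926]
eef_rot: [-3.115, -0.378, -0.001]
force: [-0.3, -1.3, 0.6]
opening: 0.0856
finger_force: 0.0
```

>>> {"fn": "drive_tool", "kwargs": {
  "deltas": [0.69,-0.551,0.246,0,0,0.079,0.69,-0.551,0.246,0,0,0.079,0.69,-0.551,0.246,0,0,0.079,0.69,-0.551,0.246,0,0,0.079]
}}

```text
time: 1.05
tool_pos: [0.3406, -0.3614, 0.156]
eef_rot: [-3.126, -0.281, 0.0]
force: [0.1, -1.5, 0.7]
opening: 0.0856
finger_force: 0.0
```

>>> {"fn": "drive_tool", "kwargs": {
  "deltas": [0.655,-0.593,0.246,0,0,0.079,0.655,-0.593,0.246,0,0,0.079,0.655,-0.593,0.246,0,0,0.079,0.655,-0.593,0.246,0,0,0.079,0.655,-0.593,0.246,0,0,0.079]
}}

```text
time: 1.55
tool_pos: [0.4204, -0.2603, 0.1207]
eef_rot: [3.136, 0.178, -0.001]
force: [-0.5, 0.1, 0.7]
opening: 0.0853
finger_force: 0.0
```

>>> {"fn": "drive_tool", "kwargs": {
  "deltas": [0,0,0.3,0,0,0,0,0,0.55,0,0,0,0,0,0.7,0,0,0,0,0,0.8,0,0,0,0,0,0.8,0,0,0]
}}

```text
time: 2.05
tool_pos: [0.4188, -0.2602, -0.0012]
eef_rot: [-3.135, -0.174, 0.004]
force: [-0.3, 0.5, 0.3]
opening: 0.0854
finger_force: 0.0
```

>>> {"fn": "drive_tool", "kwargs": {
  "deltas": [0,0,0,0,0,0,0,0,0,0,0,0,0,0,0,0,0,0,0,0,0,0,0,0,0,0,0,0,0,0,0,0,0,0,0,0],
  "jaw": 0,
  "grip_force": 80
}}

```text
time: 2.65
tool_pos: [0.4217, -0.2607, 0.0031]
eef_rot: [3.134, 0.177, 0.005]
force: [0.4, -0.7, 7.0]
opening: 0.0588
finger_force: 89.1
```

>>> {"fn": "drive_tool", "kwargs": {
  "deltas": [0,0,-0.1,0,0,0,0,0,-0.3,0,0,0,0,0,-0.6,0,0,0,0,0,-1,0,0,0,0,0,-1,0,0,0]
}}

```text
time: 3.15
tool_pos: [0.4224, -0.2608, 0.1585]
eef_rot: [3.13, 0.177, 0.014]
force: [1.0, 0.2, -2.0]
opening: 0.059
finger_force: 88.5
```

```bash
python3 - <<'E'
from h import *
s=monitor.state();print(s['time'],s['tool_pos'],s['opening'],s['finger_force'],s['joint_pos'])
f=grab('side','s1');fs=f
cv2.imwrite('pics/s1c.png',cv2.resize(f['frame'][90:300,230:430],None,fx=2.8,fy=2.8,interpolation=cv2.INTER_CUBIC))
print(px2w(f,314,253,.08))
plan((.592,.059,.15,1.5),(.592,.059,.084,1.5))
E
```

```text
3.15 [ 0.4223821  -0.26082938  0.15854891] 0.059024282461824146 88.45555901527405 [-6.21734693e-01 -2.02407157e-01  1.64193927e+00 -1.59363367e-05
  1.69095035e+00  8.36133161e-01]
[0.59401426 0.06147584 0.08      ]
rows 4 [0.682, -0.995, 0.023, 0.004, -0.005, 0.055]
rows 4 [0.639, -1.024, 0.024, 0.004, -0.005, 0.055]
rows 2 [0.0, 0.0, 0.44, 0.0, 0.0, 0.0]
```

View pics/s1c.png

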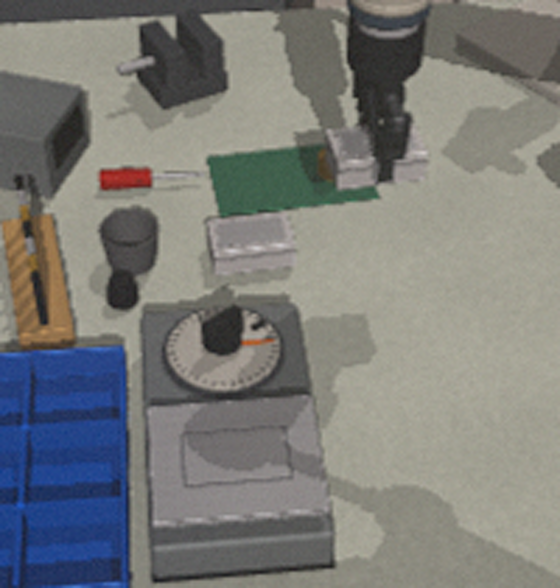

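The tin is gripped (opening 59 mm, 88 N). The second deep tin is still at its place and the weight stands on the mat.

>>> {"fn": "drive_tool", "kwargs": {
  "deltas": [0.17,-0.25,0.023,0,0,0.055,0.34,-0.5,0.023,0,0,0.055,0.51,-0.75,0.023,0,0,0.055,0.682,-0.995,0.023,0,0,0.055,0.682,-0.995,0.023,0,0,0.055]
}}

```text
time: 3.7
tool_pos: [0.5061, -0.0947, 0.1449]
eef_rot: [-3.136, -0.119, 0.004]
force: [-0.8, -0.4, -3.7]
opening: 0.0589
finger_force: 88.3
```

>>> {"fn": "drive_tool", "kwargs": {
  "deltas": [0.16,-0.25,0.024,0,0,0.055,0.32,-0.5,0.024,0,0,0.055,0.48,-0.75,0.024,0,0,0.055,0.64,-0.99,0.024,0,0,0.055,0.64,-0.99,0.024,0,0,0.055,0.64,-0.99,0.024,0,0,0.055,0.64,-0.99,0.024,0,0,0.055]
}}

```text
time: 4.4
tool_pos: [0.59, 0.0541, 0.1422]
eef_rot: [3.141, 0.04, -0.003]
force: [1.5, 0.4, -3.3]
opening: 0.0591
finger_force: 88.4
```

```bash
python3 - <<'E'
from h import *
s=monitor.state();print(s['time'],s['tool_pos'],s['eef_rot'],s['opening'])
plan((.593,.060,.085,1.5))
E
```

```text
4.4 [0.58998288 0.05407461 0.14224006] [ 3.14067065  0.04019551 -0.00348924] 0.059071818103746204
rows 2 [0.022, -0.039, 0.382, 0.001, 0.003, -0.001]
```

>>> {"fn": "drive_tool", "kwargs": {
  "deltas": [0.02,-0.04,0.15,0,0,0,0.02,-0.04,0.28,0,0,0,0.02,-0.04,0.35,0,0,0,0.02,-0.04,0.38,0,0,0,0.02,-0.04,0.38,0,0,0,0.02,-0.04,0.38,0,0,0]
}}

```text
time: 5.0
tool_pos: [0.594, 0.0608, 0.0876]
eef_rot: [-3.141, -0.04, -0.003]
force: [-0.1, 0.3, -2.5]
opening: 0.0586
finger_force: 88.4
```

>>> {"fn": "drive_tool", "kwargs": {
  "deltas": [0,0,0,0,0,0,0,0,0,0,0,0,0,0,0,0,0,0]
}}

```text
time: 5.3
tool_pos: [0.5938, 0.0612, 0.087]
eef_rot: [-3.141, -0.041, -0.001]
force: [-0.3, -0.3, -3.4]
opening: 0.0588
finger_force: 88.4
```

>>> {"fn": "drive_tool", "kwargs": {
  "deltas": [0,0,0.02,0,0,0,0,0,0.02,0,0,0,0,0,0.02,0,0,0]
}}

```text
time: 5.6
tool_pos: [0.5935, 0.0612, 0.0832]
eef_rot: [3.141, 0.041, -0.001]
force: [-0.6, 0.1, -2.4]
opening: 0.0591
finger_force: 88.6
```

>>> {"fn": "drive_tool", "kwargs": {
  "deltas": [0,0,0.013,0,0,0,0,0,0.013,0,0,0,0,0,0.013,0,0,0]
}}

```text
time: 5.9
tool_pos: [0.5936, 0.0612, 0.0819]
eef_rot: [-3.141, -0.041, -0.001]
force: [-1.6, 0.4, 0.3]
opening: 0.0589
finger_force: 88.8
```

>>> {"fn": "drive_tool", "kwargs": {
  "deltas": [0,0,0,0,0,0,0,0,0,0,0,0,0,0,0,0,0,0,0,0,-0.3,0,0,0,0,0,-0.6,0,0,0,0,0,-0.6,0,0,0],
  "jaw": 1
}}

```text
time: 6.5
tool_pos: [0.5965, 0.0613, 0.1803]
eef_rot: [-3.141, -0.041, -0.021]
force: [0.1, -0.4, 0.2]
opening: 0.0853
finger_force: 0.0
```

```bash
python3 - <<'E'
from h import *
s=monitor.state();print(s['time'],s['tool_pos'],s['opening'])
f=grab('top','t1');fs=grab('side')
a=cv2.resize(f['frame'][170:330,250:540],None,fx=2.7,fy=2.7,interpolation=cv2.INTER_CUBIC)
cv2.imwrite('pics/t1c.png',a)
plan((.572,-.125,.15,4),(.5515,-.311,.10,6),(.5515,-.311,.004,6))
E
```

```text
6.5 [0.59650296 0.06129914 0.18028401] 0.08532635791214313
rows 2 [-0.092, 0.618, 0.079, 0.0, -0.003, -0.028]
rows 2 [-0.105, 0.616, 0.079, 0.0, -0.003, -0.028]
rows 2 [-0.111, 0.614, 0.167, 0.0, 0.0, -0.022]
rows 2 [-0.122, 0.612, 0.167, 0.0, 0.0, -0.022]
rows 2 [0.0, 0.0, 0.64, 0.0, 0.0, 0.0]
```

View pics/t1c.png

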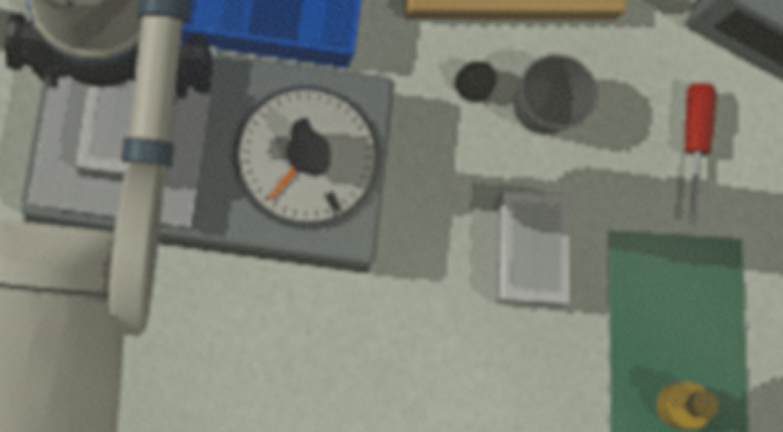

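The first tin is on the platform and the needle has moved to crop (275,197). The second deep tin is unmoved at full (448,261) and the weight at (504,319).

>>> {"fn": "drive_tool", "kwargs": {
  "deltas": [-0.09,0.618,0.08,0,0,-0.03,-0.09,0.618,0.08,0,0,-0.03,-0.09,0.618,0.08,0,0,-0.03]
}}

```text
time: 6.9
tool_pos: [0.5809, -0.0364, 0.1564]
eef_rot: [3.139, 0.07, -0.008]
force: [-0.2, 0.4, 0.5]
opening: 0.0851
finger_force: 0.0
```

>>> {"fn": "drive_tool", "kwargs": {
  "deltas": [-0.105,0.616,0.08,0,0,-0.03,-0.105,0.616,0.08,0,0,-0.03,-0.105,0.616,0.08,0,0,-0.03]
}}

```text
time: 7.2
tool_pos: [0.5697, -0.1289, 0.1446]
eef_rot: [3.139, 0.107, -0.007]
force: [-0.2, 1.0, -1.0]
opening: 0.085
finger_force: 0.0
```

>>> {"fn": "drive_tool", "kwargs": {
  "deltas": [-0.115,0.99,0.167,0,0,-0.04,-0.115,0.99,0.167,0,0,-0.04,-0.115,0.99,0.167,0,0,-0.04,-0.115,0.99,0.167,0,0,-0.04,-0.115,0.99,0.167,0,0,-0.04,-0.115,0.99,0.167,0,0,-0.04]
}}

```text
time: 7.8
tool_pos: [0.5654, -0.2727, 0.1219]
eef_rot: [-3.136, -0.166, 0.001]
force: [-0.3, 0.3, 0.5]
opening: 0.0853
finger_force: 0.0
```

```bash
python3 - <<'E'
from h import *
s=monitor.state();print(s['time'],s['tool_pos'],s['opening'])
plan((.5515,-.311,.10,6),(.5515,-.311,.003,6))
E
```

```text
7.8 [ 0.56541813 -0.27267063  0.12191015] 0.08530052080026224
rows 1 [-0.119, 0.244, 0.146, -0.002, 0.0, 0.001]
rows 2 [0.0, 0.0, 0.647, 0.0, 0.0, 0.0]
```

>>> {"fn": "drive_tool", "kwargs": {
  "deltas": [-0.12,0.245,0.14,0,0,0,-0.12,0.245,0.14,0,0,0,-0.12,0.245,0.3,0,0,0,-0.12,0.245,0.5,0,0,0,-0.12,0.245,0.7,0,0,0,-0.12,0.245,0.79,0,0,0,-0.12,0.245,0.79,0,0,0]
}}

```text
time: 8.5
tool_pos: [0.5502, -0.3104, 0.0015]
eef_rot: [-3.134, -0.167, 0.006]
force: [-0.2, 0.2, -1.3]
opening: 0.0854
finger_force: 0.0
```

>>> {"fn": "drive_tool", "kwargs": {
  "deltas": [0,0,0,0,0,0,0,0,0,0,0,0,0,0,0,0,0,0,0,0,0,0,0,0,0,0,0,0,0,0,0,0,0,0,0,0],
  "jaw": 0,
  "grip_force": 80
}}

```text
time: 9.1
tool_pos: [0.5527, -0.3132, 0.0071]
eef_rot: [3.135, 0.165, 0.007]
force: [0.6, 1.8, 5.9]
opening: 0.0588
finger_force: 90.4
```

>>> {"fn": "drive_tool", "kwargs": {
  "deltas": [0,0,-0.1,0,0,0,0,0,-0.3,0,0,0,0,0,-0.6,0,0,0,0,0,-1,0,0,0,0,0,-1,0,0,0,0,0,-1,0,0,0,0,0,-1,0,0,0]
}}

```text
time: 9.8
tool_pos: [0.5503, -0.3124, 0.1518]
eef_rot: [-3.136, -0.164, 0.004]
force: [0.0, 1.0, -5.7]
opening: 0.0584
finger_force: 89.5
```

```bash
python3 - <<'E'
from h import *
s=monitor.state();print(s['time'],s['tool_pos'],s['opening'])
plan((.565,-.19,.165,4.5),(.579,-.065,.165,3),(.5935,.061,.165,1.5))
E
```

```text
9.8 [ 0.55028039 -0.3124263   0.1517706 ] 0.05841865094081483
rows 3 [0.183, -0.802, -0.087, -0.002, 0.003, 0.033]
rows 3 [0.158, -0.823, 0.0, 0.0, 0.0, 0.033]
rows 3 [0.14, -0.834, 0.0, 0.0, 0.0, 0.033]
```

>>> {"fn": "drive_tool", "kwargs": {
  "deltas": [0.06,-0.27,-0.087,0,0,0.033,0.12,-0.54,-0.087,0,0,0.033,0.183,-0.802,-0.087,0,0,0.033,0.183,-0.802,-0.087,0,0,0.033]
}}

```text
time: 10.2
tool_pos: [0.5652, -0.1849, 0.1633]
eef_rot: [-3.134, -0.132, 0.007]
force: [0.2, -0.2, -4.5]
opening: 0.0587
finger_force: 89.5
```

>>> {"fn": "drive_tool", "kwargs": {
  "deltas": [0.05,-0.27,0,0,0,0.033,0.1,-0.54,0,0,0,0.033,0.158,-0.823,0,0,0,0.033,0.158,-0.823,0,0,0,0.033]
}}

```text
time: 10.6
tool_pos: [0.5789, -0.0604, 0.1635]
eef_rot: [-3.137, -0.092, 0.008]
force: [-0.6, -0.5, -4.0]
opening: 0.0585
finger_force: 89.6
```

>>> {"fn": "drive_tool", "kwargs": {
  "deltas": [0.05,-0.28,0,0,0,0.033,0.1,-0.56,0,0,0,0.033,0.14,-0.834,0,0,0,0.033,0.14,-0.834,0,0,0,0.033,0.14,-0.834,0,0,0,0.033,0.14,-0.834,0,0,0,0.033]
}}

```text
time: 11.2
tool_pos: [0.5935, 0.0593, 0.1651]
eef_rot: [3.14, 0.041, -0.005]
force: [-0.3, -0.4, -4.2]
opening: 0.0584
finger_force: 89.6
```

```bash
python3 - <<'E'
from h import *
s=monitor.state();print(s['time'],s['tool_pos'],s['opening'])
plan((.5935,.061,.127,1.5))
E
```

```text
11.2 [0.59346789 0.05932172 0.16510252] 0.05839451360004236
rows 1 [0.001, -0.011, 0.254, 0.001, 0.004, -0.0]
```

>>> {"fn": "drive_tool", "kwargs": {
  "deltas": [0,-0.01,0.12,0,0,0,0,-0.01,0.22,0,0,0,0,-0.01,0.255,0,0,0,0,-0.01,0.255,0,0,0,0,-0.01,0.255,0,0,0,0,-0.01,0.255,0,0,0]
}}

```text
time: 11.8
tool_pos: [0.5944, 0.0621, 0.1298]
eef_rot: [-3.141, -0.042, -0.003]
force: [-0.0, -0.1, -4.2]
opening: 0.0586
finger_force: 89.5
```

>>> {"fn": "drive_tool", "kwargs": {
  "deltas": [0,0,0.02,0,0,0,0,0,0.02,0,0,0,0,0,0.02,0,0,0]
}}

```text
time: 12.1
tool_pos: [0.5939, 0.0623, 0.1257]
eef_rot: [3.141, 0.043, 0.0]
force: [0.3, -0.1, -3.6]
opening: 0.0585
finger_force: 89.5
```

>>> {"fn": "drive_tool", "kwargs": {
  "deltas": [0,0,0.015,0,0,0,0,0,0.015,0,0,0,0,0,0.015,0,0,0]
}}

```text
time: 12.4
tool_pos: [0.5939, 0.0623, 0.1233]
eef_rot: [3.141, 0.043, -0.0]
force: [-0.7, -0.7, -3.9]
opening: 0.0584
finger_force: 89.5
```

>>> {"fn": "drive_tool", "kwargs": {
  "deltas": [0,0,0.015,0,0,0,0,0,0.015,0,0,0,0,0,0.015,0,0,0]
}}

```text
time: 12.7
tool_pos: [0.5939, 0.0623, 0.1214]
eef_rot: [3.141, 0.042, 0.0]
force: [-1.0, -0.4, -2.9]
opening: 0.0585
finger_force: 89.8
```

>>> {"fn": "drive_tool", "kwargs": {
  "deltas": [0,0,0.01,0,0,0,0,0,0.01,0,0,0,0,0,0.01,0,0,0]
}}

```text
time: 13.0
tool_pos: [0.594, 0.0622, 0.1202]
eef_rot: [3.141, 0.042, 0.001]
force: [-1.6, -0.9, 1.0]
opening: 0.0588
finger_force: 89.8
```

>>> {"fn": "drive_tool", "kwargs": {
  "deltas": [0,0,0,0,0,0,0,0,0,0,0,0,0,0,0,0,0,0,0,0,-0.3,0,0,0,0,0,-0.55,0,0,0,0,0,-0.55,0,0,0,0,0,-0.55,0,0,0],
  "jaw": 1
}}

```text
time: 13.7
tool_pos: [0.5947, 0.0623, 0.2039]
eef_rot: [-3.141, -0.042, -0.006]
force: [0.6, -0.3, -0.8]
opening: 0.0852
finger_force: 0.0
```

```bash
python3 - <<'E'
from h import *
s=monitor.state();print(s['time'],s['tool_pos'],s['opening'])
plan((.567,.185,.18,5.5),(.5405,.306,.11,10),(.5405,.306,.003,10))
E
```

```text
13.7 [0.59469361 0.0622757  0.20393754] 0.08517598778699152
rows 3 [-0.163, -0.823, 0.159, 0.0, -0.005, -0.088]
rows 3 [-0.099, -0.82, 0.467, 0.0, 0.0, -0.1]
rows 3 [0.0, 0.0, 0.713, 0.0, 0.0, 0.0]
```

>>> {"fn": "drive_tool", "kwargs": {
  "deltas": [-0.163,-0.823,0.159,0,0,-0.088,-0.163,-0.823,0.159,0,0,-0.088,-0.163,-0.823,0.159,0,0,-0.088]
}}

```text
time: 14.0
tool_pos: [0.5644, 0.1875, 0.1754]
eef_rot: [-3.137, -0.153, 0.006]
force: [0.9, -0.9, -0.8]
opening: 0.0858
finger_force: 0.0
```

>>> {"fn": "drive_tool", "kwargs": {
  "deltas": [-0.099,-0.82,0.467,0,0,-0.1,-0.099,-0.82,0.467,0,0,-0.1,-0.099,-0.82,0.467,0,0,-0.1,-0.099,-0.82,0.467,0,0,-0.1,-0.099,-0.82,0.467,0,0,-0.1,-0.099,-0.82,0.467,0,0,-0.1]
}}

```text
time: 14.6
tool_pos: [0.54, 0.3051, 0.1084]
eef_rot: [3.129, 0.273, 0.0]
force: [-0.3, 0.4, 0.3]
opening: 0.0854
finger_force: 0.0
```

```bash
python3 - <<'E'
from h import *
s=monitor.state();print(s['time'],s['tool_pos'],s['eef_rot'])
plan((.5405,.306,.002,10))
f=grab('side','s2')
cv2.imwrite('pics/s2c.png',cv2.resize(f['frame'][180:440,230:450],None,fx=2.3,fy=2.3,interpolation=cv2.INTER_CUBIC))
E
```

```text
14.6 [0.53999872 0.30508166 0.10839529] [3.12922377e+00 2.72768852e-01 4.18532038e-04]
rows 3 [0.004, -0.006, 0.709, 0.001, -0.0, -0.001]
```

View pics/s2c.png

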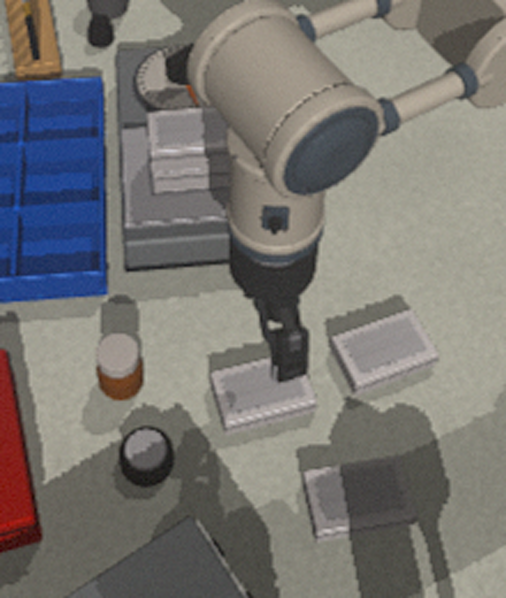

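The two deep tins sit squarely stacked at crop (185,150). The gripper is over the first left tin at (262,390).

>>> {"fn": "drive_tool", "kwargs": {
  "deltas": [0,0,0.25,0,0,0,0,0,0.45,0,0,0,0,0,0.62,0,0,0,0,0,0.7,0,0,0,0,0,0.7,0,0,0,0,0,0.7,0,0,0]
}}

```text
time: 15.25
tool_pos: [0.5406, 0.3058, 0.005]
eef_rot: [-3.129, -0.273, -0.003]
force: [0.8, -0.3, 1.1]
opening: 0.0856
finger_force: 0.0
```

>>> {"fn": "drive_tool", "kwargs": {
  "deltas": [0,0,0,0,0,0,0,0,0,0,0,0,0,0,0,0,0,0,0,0,0,0,0,0,0,0,0,0,0,0,0,0,0,0,0,0],
  "jaw": 0,
  "grip_force": 80
}}

```text
time: 15.85
tool_pos: [0.541, 0.3068, 0.0061]
eef_rot: [-3.128, -0.274, -0.007]
force: [0.2, 0.3, 7.8]
opening: 0.0582
finger_force: 90.0
```

>>> {"fn": "drive_tool", "kwargs": {
  "deltas": [0,0,-0.1,0,0,0,0,0,-0.3,0,0,0,0,0,-0.6,0,0,0,0,0,-1,0,0,0,0,0,-1,0,0,0,0,0,-1,0,0,0]
}}

```text
time: 16.45
tool_pos: [0.5407, 0.3066, 0.1573]
eef_rot: [-3.127, -0.274, -0.009]
force: [-0.2, -0.2, -1.9]
opening: 0.0578
finger_force: 89.0
```

```bash
python3 - <<'E'
from h import *
s=monitor.state();print(s['time'],s['tool_pos'],s['opening'])
plan((.567,.185,.2,5.5),(.5937,.0615,.2,1.5))
E
```

```text
16.45 [0.54072603 0.3065702  0.15733915] 0.05783658986061774
rows 3 [0.033, 0.828, -0.286, -0.002, -0.008, 0.1]
rows 3 [0.098, 0.837, 0.0, 0.0, 0.0, 0.089]
```

>>> {"fn": "drive_tool", "kwargs": {
  "deltas": [0.01,0.25,-0.286,0,0,0.1,0.02,0.55,-0.286,0,0,0.1,0.033,0.828,-0.286,0,0,0.1,0.033,0.828,-0.286,0,0,0.1]
}}

```text
time: 16.85
tool_pos: [0.5663, 0.1795, 0.1936]
eef_rot: [3.135, 0.142, -0.006]
force: [-0.7, 1.2, -2.0]
opening: 0.0581
finger_force: 88.9
```

>>> {"fn": "drive_tool", "kwargs": {
  "deltas": [0.03,0.28,0,0,0,0.089,0.065,0.56,0,0,0,0.089,0.098,0.837,0,0,0,0.089,0.098,0.837,0,0,0,0.089,0.098,0.837,0,0,0,0.089,0.098,0.837,0,0,0,0.089]
}}

```text
time: 17.45
tool_pos: [0.5921, 0.062, 0.1945]
eef_rot: [-3.141, -0.043, 0.005]
force: [0.1, 0.2, -1.6]
opening: 0.0578
finger_force: 88.9
```

```bash
python3 - <<'E'
from h import *
s=monitor.state();print(s['time'],s['tool_pos'],s['opening'])
plan((.5937,.0615,.157,1.5))
E
```

```text
17.45 [0.59205074 0.06202922 0.19446562] 0.0578087462906094
rows 1 [0.012, 0.004, 0.25, -0.001, 0.004, 0.001]
```

>>> {"fn": "drive_tool", "kwargs": {
  "deltas": [0.012,0.004,0.12,0,0,0,0.012,0.004,0.2,0,0,0,0.012,0.004,0.25,0,0,0,0.012,0.004,0.25,0,0,0,0.012,0.004,0.25,0,0,0,0.012,0.004,0.25,0,0,0]
}}

```text
time: 18.05
tool_pos: [0.5948, 0.0606, 0.1596]
eef_rot: [-3.141, -0.042, -0.002]
force: [0.1, -0.6, -2.1]
opening: 0.0579
finger_force: 88.9
```

>>> {"fn": "drive_tool", "kwargs": {
  "deltas": [0,0,0.015,0,0,0,0,0,0.015,0,0,0,0,0,0.015,0,0,0]
}}

```text
time: 18.35
tool_pos: [0.5945, 0.0604, 0.1565]
eef_rot: [-3.141, -0.041, -0.0]
force: [0.7, -0.1, -1.6]
opening: 0.0582
finger_force: 88.9
```

>>> {"fn": "drive_tool", "kwargs": {
  "deltas": [0,0,0.01,0,0,0,0,0,0.01,0,0,0,0,0,0.01,0,0,0]
}}

```text
time: 18.65
tool_pos: [0.5945, 0.0604, 0.1551]
eef_rot: [3.141, 0.041, 0.0]
force: [-1.3, -1.0, -0.7]
opening: 0.0581
finger_force: 88.9
```

>>> {"fn": "drive_tool", "kwargs": {
  "deltas": [0,0,0.007,0,0,0,0,0,0.007,0,0,0]
}}

```text
time: 18.85
tool_pos: [0.5945, 0.0604, 0.1541]
eef_rot: [3.141, 0.041, 0.0]
force: [-1.5, 0.2, 1.7]
opening: 0.0581
finger_force: 89.1
```

>>> {"fn": "drive_tool", "kwargs": {
  "deltas": [0,0,0,0,0,0,0,0,0,0,0,0,0,0,0,0,0,0,0,0,-0.3,0,0,0,0,0,-0.5,0,0,0,0,0,-0.5,0,0,0,0,0,-0.5,0,0,0],
  "jaw": 1
}}

```text
time: 19.55
tool_pos: [0.595, 0.0605, 0.2299]
eef_rot: [-3.141, -0.041, -0.004]
force: [-0.5, -0.8, -0.1]
opening: 0.0854
finger_force: 0.0
```

```bash
python3 - <<'E'
from h import *
s=monitor.state();print(s['time'],s['tool_pos'],s['opening'])
plan((.51,.165,.2,9),(.4097,.271,.11,16.5))
E
```

```text
19.55 [0.5949893  0.06047735 0.22994829] 0.08541724051368396
rows 3 [-0.549, -0.711, 0.198, 0.0, -0.003, -0.167]
rows 4 [-0.55, -0.803, 0.6, 0.0, 0.0, -0.167]
```

>>> {"fn": "drive_tool", "kwargs": {
  "deltas": [-0.549,-0.711,0.198,0,0,-0.167,-0.549,-0.711,0.198,0,0,-0.167,-0.549,-0.711,0.198,0,0,-0.167]
}}

```text
time: 19.85
tool_pos: [0.5072, 0.1661, 0.1962]
eef_rot: [3.132, 0.247, -0.006]
force: [1.1, 0.5, -0.3]
opening: 0.0856
finger_force: 0.0
```

>>> {"fn": "drive_tool", "kwargs": {
  "deltas": [-0.55,-0.803,0.6,0,0,-0.167,-0.55,-0.803,0.6,0,0,-0.167,-0.55,-0.803,0.6,0,0,-0.167,-0.55,-0.803,0.6,0,0,-0.167,-0.55,-0.803,0.6,0,0,-0.167,-0.55,-0.803,0.6,0,0,-0.167,-0.55,-0.803,0.6,0,0,-0.167]
}}

```text
time: 20.55
tool_pos: [0.4099, 0.2703, 0.1096]
eef_rot: [3.109, 0.45, 0.001]
force: [0.4, 0.0, 0.4]
opening: 0.0854
finger_force: 0.0
```

```bash
python3 - <<'E'
from h import *
s=monitor.state();print(s['time'],s['tool_pos'],s['eef_rot'])
plan((.4097,.271,.002,16.5))
E
```

```text
20.55 [0.40993681 0.27033048 0.10962018] [3.10898679e+00 4.50231637e-01 1.37638841e-03]
rows 3 [-0.001, -0.005, 0.717, 0.0, -0.001, -0.0]
```

>>> {"fn": "drive_tool", "kwargs": {
  "deltas": [0,-0.005,0.25,0,0,0,0,-0.005,0.45,0,0,0,0,-0.005,0.62,0,0,0,0,-0.005,0.7,0,0,0,0,-0.005,0.7,0,0,0,0,-0.005,0.7,0,0,0]
}}

```text
time: 21.15
tool_pos: [0.41, 0.2717, 0.0056]
eef_rot: [-3.109, -0.45, -0.003]
force: [0.4, 0.5, -0.2]
opening: 0.0854
finger_force: 0.0
```

>>> {"fn": "drive_tool", "kwargs": {
  "deltas": [0,0,0,0,0,0,0,0,0,0,0,0,0,0,0,0,0,0,0,0,0,0,0,0,0,0,0,0,0,0,0,0,0,0,0,0],
  "jaw": 0,
  "grip_force": 80
}}

```text
time: 21.75
tool_pos: [0.4102, 0.2725, 0.0066]
eef_rot: [-3.107, -0.452, -0.006]
force: [-1.2, -0.6, 6.6]
opening: 0.0578
finger_force: 89.2
```

>>> {"fn": "drive_tool", "kwargs": {
  "deltas": [0,0,-0.1,0,0,0,0,0,-0.3,0,0,0,0,0,-0.6,0,0,0,0,0,-1,0,0,0,0,0,-1,0,0,0,0,0,-1,0,0,0]
}}

```text
time: 22.35
tool_pos: [0.4099, 0.2723, 0.1576]
eef_rot: [-3.107, -0.452, -0.008]
force: [-0.3, 0.1, -1.8]
opening: 0.0579
finger_force: 88.3
```

```bash
python3 - <<'E'
from h import *
s=monitor.state();print(s['time'],s['tool_pos'],s['opening'])
plan((.5,.166,.225,9),(.5942,.061,.225,1.5))
E
```

```text
22.35 [0.40985657 0.27225556 0.15760129] 0.057936793176086944
rows 4 [0.377, 0.85, -0.448, -0.002, -0.007, 0.168]
rows 3 [0.511, 0.79, 0.0, 0.0, 0.0, 0.167]
```

>>> {"fn": "drive_tool", "kwargs": {
  "deltas": [0.09,0.21,-0.3,0,0,0.1,0.19,0.43,-0.448,0,0,0.168,0.28,0.64,-0.448,0,0,0.168,0.377,0.85,-0.448,0,0,0.168,0.377,0.85,-0.448,0,0,0.168]
}}

```text
time: 22.85
tool_pos: [0.5004, 0.1622, 0.2181]
eef_rot: [3.13, 0.239, -0.007]
force: [-0.0, -0.1, -2.7]
opening: 0.0581
finger_force: 88.2
```

>>> {"fn": "drive_tool", "kwargs": {
  "deltas": [0.13,0.2,0,0,0,0.1,0.26,0.4,0,0,0,0.167,0.38,0.6,0,0,0,0.167,0.511,0.79,0,0,0,0.167,0.511,0.79,0,0,0,0.167,0.511,0.79,0,0,0,0.167,0.511,0.79,0,0,0,0.167]
}}

```text
time: 23.55
tool_pos: [0.5926, 0.0614, 0.2201]
eef_rot: [-3.141, -0.041, 0.004]
force: [-0.1, 0.0, -2.1]
opening: 0.0581
finger_force: 88.2
```

```bash
python3 - <<'E'
from h import *
s=monitor.state();print(s['time'],s['tool_pos'],s['opening'])
plan((.5942,.061,.1825,1.5))
E
```

```text
23.55 [0.59261113 0.06136041 0.22005555] 0.05805525327620574
rows 1 [0.011, 0.003, 0.25, -0.001, 0.003, 0.0]
```

>>> {"fn": "drive_tool", "kwargs": {
  "deltas": [0.011,0.003,0.12,0,0,0,0.011,0.003,0.2,0,0,0,0.011,0.003,0.25,0,0,0,0.011,0.003,0.25,0,0,0,0.011,0.003,0.25,0,0,0,0.011,0.003,0.25,0,0,0]
}}

```text
time: 24.15
tool_pos: [0.5954, 0.0601, 0.1848]
eef_rot: [-3.141, -0.04, -0.002]
force: [0.2, 0.1, -1.9]
opening: 0.058
finger_force: 88.2
```

>>> {"fn": "drive_tool", "kwargs": {
  "deltas": [0,0,0.015,0,0,0,0,0,0.015,0,0,0,0,0,0.015,0,0,0]
}}

```text
time: 24.45
tool_pos: [0.5952, 0.06, 0.1817]
eef_rot: [-3.141, -0.04, -0.0]
force: [0.2, -0.1, -2.6]
opening: 0.0584
finger_force: 88.2
```

>>> {"fn": "drive_tool", "kwargs": {
  "deltas": [0,0,0.01,0,0,0,0,0,0.01,0,0,0,0,0,0.01,0,0,0]
}}

```text
time: 24.75
tool_pos: [0.5953, 0.06, 0.1804]
eef_rot: [-3.141, -0.04, -0.001]
force: [0.2, -0.5, -0.2]
opening: 0.0576
finger_force: 88.3
```

Contact. I'll release and go to the last tin (L2).

>>> {"fn": "drive_tool", "kwargs": {
  "deltas": [0,0,0.005,0,0,0,0,0,0.005,0,0,0]
}}

```text
time: 24.95
tool_pos: [0.5953, 0.06, 0.1797]
eef_rot: [-3.141, -0.04, -0.001]
force: [-0.2, 0.2, 0.6]
opening: 0.0578
finger_force: 88.4
```

>>> {"fn": "drive_tool", "kwargs": {
  "deltas": [0,0,0,0,0,0,0,0,0,0,0,0,0,0,0,0,0,0,0,0,-0.3,0,0,0,0,0,-0.5,0,0,0,0,0,-0.5,0,0,0,0,0,-0.5,0,0,0],
  "jaw": 1
}}

```text
time: 25.65
tool_pos: [0.5956, 0.0601, 0.2554]
eef_rot: [-3.141, -0.04, -0.004]
force: [-0.5, 0.4, -0.5]
opening: 0.0854
finger_force: 0.0
```

```bash
python3 - <<'E'
from h import *
s=monitor.state();print(s['time'],s['tool_pos'],s['opening'])
plan((.555,.18,.24,2.8),(.51,.30,.19,4),(.463,.421,.11,5.3))
E
```

```text
25.65 [0.59557802 0.06005083 0.25540161] 0.08537617951639044
rows 3 [-0.25, -0.806, 0.102, -0.0, -0.003, -0.03]
rows 3 [-0.261, -0.814, 0.333, 0.0, 0.0, -0.027]
rows 4 [-0.256, -0.827, 0.533, 0.0, 0.0, -0.029]
```

>>> {"fn": "drive_tool", "kwargs": {
  "deltas": [-0.25,-0.806,0.102,0,0,-0.03,-0.25,-0.806,0.102,0,0,-0.03,-0.25,-0.806,0.102,0,0,-0.03]
}}

```text
time: 25.95
tool_pos: [0.5528, 0.1824, 0.2363]
eef_rot: [-3.14, -0.08, 0.006]
force: [0.4, -0.2, -0.2]
opening: 0.0854
finger_force: 0.0
```

>>> {"fn": "drive_tool", "kwargs": {
  "deltas": [-0.261,-0.814,0.333,0,0,-0.027,-0.261,-0.814,0.333,0,0,-0.027,-0.261,-0.814,0.333,0,0,-0.027]
}}

```text
time: 26.25
tool_pos: [0.5074, 0.3018, 0.1856]
eef_rot: [3.138, 0.112, -0.006]
force: [0.7, -0.3, -0.3]
opening: 0.0853
finger_force: 0.0
```

>>> {"fn": "drive_tool", "kwargs": {
  "deltas": [-0.256,-0.827,0.533,0,0,-0.029,-0.256,-0.827,0.533,0,0,-0.029,-0.256,-0.827,0.533,0,0,-0.029,-0.256,-0.827,0.533,0,0,-0.029,-0.256,-0.827,0.533,0,0,-0.029,-0.256,-0.827,0.533,0,0,-0.029,-0.256,-0.827,0.533,0,0,-0.029]
}}

```text
time: 26.95
tool_pos: [0.4636, 0.4201, 0.1103]
eef_rot: [-3.138, -0.143, -0.003]
force: [0.1, -0.3, 0.6]
opening: 0.0853
finger_force: 0.0
```

```bash
python3 - <<'E'
from h import *
s=monitor.state();print(s['time'],s['tool_pos'],s['eef_rot'])
plan((.463,.421,.002,5.3))
E
```

```text
26.95 [0.46364548 0.42007793 0.11034698] [-3.13757047e+00 -1.43385697e-01 -2.53369794e-03]
rows 3 [-0.005, -0.006, 0.722, -0.001, -0.002, -0.001]
```

>>> {"fn": "drive_tool", "kwargs": {
  "deltas": [-0.005,-0.005,0.25,0,0,0,-0.005,-0.005,0.45,0,0,0,-0.005,-0.005,0.62,0,0,0,-0.005,-0.005,0.705,0,0,0,-0.005,-0.005,0.705,0,0,0,-0.005,-0.005,0.705,0,0,0]
}}

```text
time: 27.55
tool_pos: [0.4627, 0.4218, 0.0051]
eef_rot: [-3.137, -0.145, -0.003]
force: [0.9, 0.4, -0.9]
opening: 0.0856
finger_force: 0.0
```

>>> {"fn": "drive_tool", "kwargs": {
  "deltas": [0,0,0,0,0,0,0,0,0,0,0,0,0,0,0,0,0,0,0,0,0,0,0,0,0,0,0,0,0,0,0,0,0,0,0,0],
  "jaw": 0,
  "grip_force": 80
}}

```text
time: 28.15
tool_pos: [0.463, 0.4229, 0.0064]
eef_rot: [-3.135, -0.146, -0.006]
force: [-0.1, 0.8, 5.9]
opening: 0.058
finger_force: 90.1
```

>>> {"fn": "drive_tool", "kwargs": {
  "deltas": [0,0,-0.1,0,0,0,0,0,-0.3,0,0,0,0,0,-0.6,0,0,0,0,0,-1,0,0,0,0,0,-1,0,0,0,0,0,-1,0,0,0]
}}

```text
time: 28.75
tool_pos: [0.4627, 0.4225, 0.1574]
eef_rot: [-3.135, -0.146, -0.008]
force: [0.1, -0.7, -2.7]
opening: 0.0581
finger_force: 89.1
```

```bash
python3 - <<'E'
from h import *
s=monitor.state();print(s['time'],s['tool_pos'],s['opening'])
plan((.506,.30,.25,4),(.55,.18,.25,2.8),(.5945,.061,.25,1.5))
E
```

```text
28.75 [0.46268324 0.42246138 0.157392  ] 0.0580629873012311
rows 4 [0.215, 0.838, -0.619, -0.004, -0.007, 0.03]
rows 3 [0.237, 0.819, 0.0, 0.0, 0.0, 0.027]
rows 3 [0.258, 0.807, 0.0, 0.0, 0.0, 0.029]
```

>>> {"fn": "drive_tool", "kwargs": {
  "deltas": [0.05,0.2,-0.3,0,0,0.03,0.1,0.42,-0.6,0,0,0.03,0.16,0.64,-0.619,0,0,0.03,0.215,0.838,-0.619,0,0,0.03,0.215,0.838,-0.619,0,0,0.03]
}}

```text
time: 29.25
tool_pos: [0.5065, 0.2959, 0.2441]
eef_rot: [3.137, 0.102, -0.004]
force: [0.5, -0.2, -2.0]
opening: 0.0579
finger_force: 89.0
```

>>> {"fn": "drive_tool", "kwargs": {
  "deltas": [0.08,0.27,0,0,0,0.027,0.16,0.54,0,0,0,0.027,0.237,0.819,0,0,0,0.027,0.237,0.819,0,0,0,0.027]
}}

```text
time: 29.65
tool_pos: [0.5501, 0.1751, 0.2429]
eef_rot: [3.138, 0.067, -0.007]
force: [-0.1, -0.8, -2.5]
opening: 0.058
finger_force: 89.0
```

>>> {"fn": "drive_tool", "kwargs": {
  "deltas": [0.086,0.27,0,0,0,0.029,0.17,0.54,0,0,0,0.029,0.258,0.807,0,0,0,0.029,0.258,0.807,0,0,0,0.029,0.258,0.807,0,0,0,0.029,0.258,0.807,0,0,0,0.029]
}}

```text
time: 30.25
tool_pos: [0.5934, 0.0618, 0.2448]
eef_rot: [-3.141, -0.042, 0.004]
force: [-0.1, 0.3, -2.8]
opening: 0.0579
finger_force: 89.0
```

```bash
python3 - <<'E'
from h import *
s=monitor.state();print(s['time'],s['tool_pos'],s['eef_rot'],s['opening'])
plan((.5945,.061,.209,1.5))
E
```

```text
30.25 [0.59343876 0.06178951 0.2447719 ] [-3.14066252 -0.04203252  0.0040637 ] 0.057916984534698256
rows 1 [0.008, 0.006, 0.238, -0.001, 0.003, 0.001]
```

>>> {"fn": "drive_tool", "kwargs": {
  "deltas": [0.008,0.006,0.12,0,0,0,0.008,0.006,0.2,0,0,0,0.008,0.006,0.238,0,0,0,0.008,0.006,0.238,0,0,0,0.008,0.006,0.238,0,0,0,0.008,0.006,0.238,0,0,0]
}}

```text
time: 30.85
tool_pos: [0.5954, 0.0597, 0.2116]
eef_rot: [-3.141, -0.04, -0.002]
force: [0.2, -0.2, -2.2]
opening: 0.0582
finger_force: 88.9
```

>>> {"fn": "drive_tool", "kwargs": {
  "deltas": [0,0,0.02,0,0,0,0,0,0.02,0,0,0,0,0,0.02,0,0,0]
}}

```text
time: 31.15
tool_pos: [0.5952, 0.0594, 0.2076]
eef_rot: [-3.141, -0.04, 0.0]
force: [0.1, 0.3, -3.2]
opening: 0.058
finger_force: 88.9
```

>>> {"fn": "drive_tool", "kwargs": {
  "deltas": [0,0,0.01,0,0,0,0,0,0.01,0,0,0,0,0,0.01,0,0,0]
}}

```text
time: 31.45
tool_pos: [0.5952, 0.0595, 0.206]
eef_rot: [-3.141, -0.04, 0.0]
force: [-0.4, 0.0, -1.7]
opening: 0.0577
finger_force: 88.9
```

>>> {"fn": "drive_tool", "kwargs": {
  "deltas": [0,0,0.009,0,0,0,0,0,0.009,0,0,0]
}}

```text
time: 31.65
tool_pos: [0.5952, 0.0595, 0.2049]
eef_rot: [-3.141, -0.04, -0.0]
force: [-1.6, -0.4, 0.2]
opening: 0.0578
finger_force: 89.3
```

>>> {"fn": "drive_tool", "kwargs": {
  "deltas": [0,0,0,0,0,0,0,0,0,0,0,0,0,0,0,0,0,0,0,0,-0.3,0,0,0,0,0,-0.5,0,0,0,0,0,-0.5,0,0,0,0,0,-0.5,0,0,0],
  "jaw": 1
}}

```text
time: 32.35
tool_pos: [0.5956, 0.0595, 0.2808]
eef_rot: [-3.141, -0.04, -0.004]
force: [-0.4, -1.1, -0.0]
opening: 0.0855
finger_force: 0.0
```

>>> {"fn": "drive_tool", "kwargs": {
  "deltas": [-0.3,0.8,0,0,0,0,-0.3,0.8,0,0,0,0,-0.3,0.8,0,0,0,0,-0.3,0.8,0,0,0,0]
}}

```text
time: 32.75
tool_pos: [0.5519, -0.0648, 0.2781]
eef_rot: [3.141, 0.033, -0.004]
force: [0.3, 0.1, 0.1]
opening: 0.0852
finger_force: 0.0
```

>>> {"fn": "drive_tool", "kwargs": {
  "deltas": [-0.3,0.8,0.5,0,0,0,-0.3,0.8,0.5,0,0,0,-0.3,0.8,0.5,0,0,0,-0.3,0.8,0.5,0,0,0]
}}

```text
time: 33.15
tool_pos: [0.5082, -0.1852, 0.1984]
eef_rot: [-3.139, -0.032, 0.015]
force: [-0.2, 0.9, -0.9]
opening: 0.0856
finger_force: 0.0
```

>>> {"fn": "drive_tool", "kwargs": {
  "deltas": [-0.3,0.8,0,0,0,0,-0.3,0.8,0,0,0,0,-0.3,0.8,0,0,0,0,-0.3,0.8,0,0,0,0,-0.3,0.8,0,0,0,0]
}}

```text
time: 33.65
tool_pos: [0.4698, -0.3031, 0.204]
eef_rot: [-3.14, -0.039, 0.001]
force: [-0.8, -0.4, 0.7]
opening: 0.0852
finger_force: 0.0
```

```bash
python3 - <<'E'
from h import *
s=monitor.state();print(s['time'],s['tool_pos'],s['eef_rot'],s['opening'],s['joint_pos'])
f=grab('top','t2')
a=cv2.resize(f['frame'][160:280,250:410],None,fx=5,fy=5,interpolation=cv2.INTER_CUBIC)
cv2.imwrite('pics/t2c.png',a)
E
```

```text
33.65 [ 0.46980562 -0.30305126  0.20398488] [-3.13969197e+00 -3.94800710e-02  8.79696681e-04] 0.08524602686167458 [-6.34344104e-01 -2.18516982e-02  1.39443940e+00  1.00063524e-03
  1.77044789e+00  9.11502285e-01]
```

View pics/t2c.png

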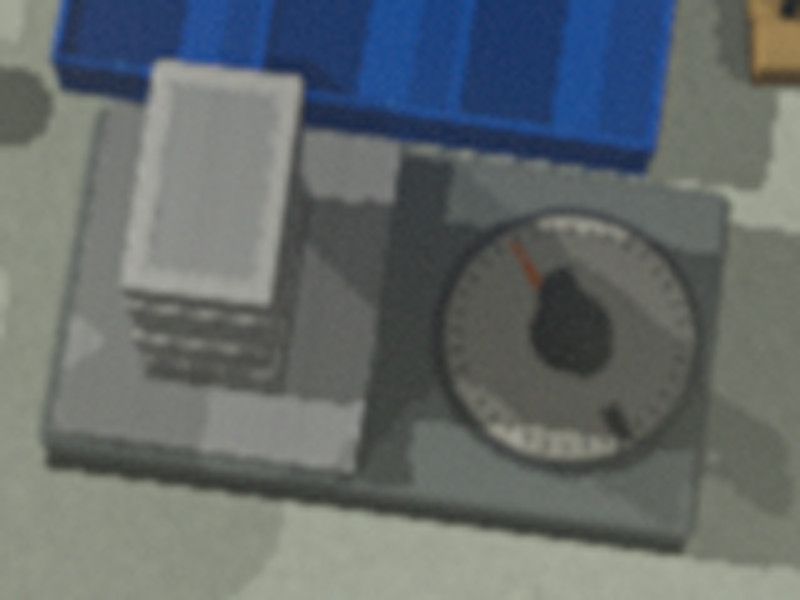

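The column stands square with its top at crop (212,185). The needle tip is at crop (515,242) and the zero mark at (616,420), with the dial centre at about (570,339).

```bash
python3 - <<'E'
from h import *
f=grab('top')
S=lambda x,y,z:px2w(f,250+x/5,160+y/5,z)[:2]
c=S(570,339,.064);t=S(515,242,.067);z=S(616,420,.064)
print(c,t-c,z-c,np.linalg.norm(t-c),np.linalg.norm(z-c))
at=np.degrees(np.arctan2(*(t-c)[::-1]));az=np.degrees(np.arctan2(*(z-c)[::-1]))%360
print(at,az,'cw turn',az-at)
y=az
plan((.50,-.22,.2,44),(.53,-.18,.2,87),(.56,-.15,.2,130),(.58,-.12,.19,173),(.5964,-.1005,.17,y),(.5964,-.1005,.078,y),start=None)
E
```

```text
[ 0.59454989 -0.10125188] [0.04156388 0.03196801] [-0.03481545 -0.02618127] 0.052435765866125805 0.04356115448131118
37.56495074804604 216.9432189654903 cw turn 179.37826821744426
rows 5 [0.213, -0.543, 0.03, -0.001, -0.0, -0.943]
rows 6 [0.329, -0.053, 0.0, 0.0, 0.0, -0.956]
rows 6 [0.21, 0.189, 0.0, 0.0, 0.0, -0.956]
rows 6 [0.068, 0.231, 0.067, 0.0, 0.0, -0.956]
rows 6 [-0.093, 0.142, 0.133, 0.0, 0.0, -0.977]
rows 2 [0.0, 0.0, 0.613, 0.0, 0.0, 0.0]
```

>>> {"fn": "drive_tool", "kwargs": {
  "deltas": [0.213,-0.543,0.03,0,0,-0.943,0.213,-0.543,0.03,0,0,-0.943,0.213,-0.543,0.03,0,0,-0.943,0.213,-0.543,0.03,0,0,-0.943,0.213,-0.543,0.03,0,0,-0.943,0.213,-0.543,0.03,0,0,-0.943]
}}

```text
time: 34.35
tool_pos: [0.4999, -0.2198, 0.2003]
eef_rot: [-2.912, -1.18, -0.001]
force: [-0.6, -0.1, 0.7]
opening: 0.0854
finger_force: 0.0
```

>>> {"fn": "drive_tool", "kwargs": {
  "deltas": [0.329,-0.053,0,0,0,-0.956,0.329,-0.053,0,0,0,-0.956,0.329,-0.053,0,0,0,-0.956,0.329,-0.053,0,0,0,-0.956,0.329,-0.053,0,0,0,-0.956,0.329,-0.053,0,0,0,-0.956]
}}

```text
time: 34.95
tool_pos: [0.5296, -0.1806, 0.2002]
eef_rot: [-2.281, -2.16, -0.0]
force: [0.1, -0.8, -0.4]
opening: 0.0854
finger_force: 0.0
```

>>> {"fn": "drive_tool", "kwargs": {
  "deltas": [0.21,0.189,0,0,0,-0.956,0.21,0.189,0,0,0,-0.956,0.21,0.189,0,0,0,-0.956,0.21,0.189,0,0,0,-0.956,0.21,0.189,0,0,0,-0.956,0.21,0.189,0,0,0,-0.956]
}}

```text
time: 35.55
tool_pos: [0.5594, -0.1511, 0.2003]
eef_rot: [-1.335, -2.844, -0.0]
force: [0.1, -0.9, 0.4]
opening: 0.0852
finger_force: 0.0
```

>>> {"fn": "drive_tool", "kwargs": {
  "deltas": [0.068,0.231,0.067,0,0,-0.956,0.068,0.231,0.067,0,0,-0.956,0.068,0.231,0.067,0,0,-0.956,0.068,0.231,0.067,0,0,-0.956,0.068,0.231,0.067,0,0,-0.956,0.068,0.231,0.067,0,0,-0.956]
}}

```text
time: 36.15
tool_pos: [0.5794, -0.1213, 0.1902]
eef_rot: [-0.202, -3.135, -0.0]
force: [0.1, 0.2, 0.6]
opening: 0.0851
finger_force: 0.0
```

>>> {"fn": "drive_tool", "kwargs": {
  "deltas": [-0.093,0.142,0.133,0,0,-0.977,-0.093,0.142,0.133,0,0,-0.977,-0.093,0.142,0.133,0,0,-0.977,-0.093,0.142,0.133,0,0,-0.977,-0.093,0.142,0.133,0,0,-0.977,-0.093,0.142,0.133,0,0,-0.977,-0.093,0.142,0.133,0,0,-0.977,-0.093,0.142,0.133,0,0,-0.977]
}}

```text
time: 36.95
tool_pos: [0.5958, -0.1022, 0.1703]
eef_rot: [-0.986, 2.983, -0.0]
force: [0.5, 0.2, -0.2]
opening: 0.0857
finger_force: 0.0
```

```bash
python3 - <<'E'
from h import *
s=monitor.state();M=pose()[1];print(s['time'],s['tool_pos'],np.degrees(np.arctan2(M[1,0],M[0,0]))%360,s['joint_pos'])
plan((.596,-.1005,.078,217))
E
```

```text
36.95 [ 0.59580841 -0.10217383  0.17025402] 216.58278604984793 [-2.26114179e-01  9.93175785e-02  1.32970092e+00  7.95341342e-06
  1.71252947e+00 -2.43539945e+00]
rows 2 [-0.008, 0.008, 0.615, -0.0, 0.0, -0.009]
```

>>> {"fn": "drive_tool", "kwargs": {
  "deltas": [-0.008,0.008,0.25,0,0,0,-0.008,0.008,0.45,0,0,0,-0.008,0.008,0.57,0,0,0,-0.008,0.008,0.61,0,0,0,-0.008,0.008,0.61,0,0,0]
}}

```text
time: 37.45
tool_pos: [0.5956, -0.1004, 0.0779]
eef_rot: [0.991, -2.98, -0.001]
force: [0.2, -0.5, 1.0]
opening: 0.0854
finger_force: 0.0
```

>>> {"fn": "drive_tool", "kwargs": {
  "deltas": [0,0,0,0,0,0,0,0,0,0,0,0,0,0,0,0,0,0,0,0,0,0,0,0,0,0,0,0,0,0,0,0,0,0,0,0,0,0,0,0,0,0],
  "jaw": 0,
  "grip_force": 50
}}

```text
time: 38.15
tool_pos: [0.5957, -0.1, 0.0795]
eef_rot: [0.995, -2.979, -0.002]
force: [-5.2, 3.1, 5.9]
opening: 0.0142
finger_force: 50.2
```

>>> {"fn": "drive_tool", "kwargs": {
  "deltas": [0,0,0,0,0,0.15,0,0,0,0,0,0.3,0,0,0,0,0,0.45,0,0,0,0,0,0.6,0,0,0,0,0,0.75,0,0,0,0,0,0.9,0,0,0,0,0,1,0,0,0,0,0,1]
}}

```text
time: 38.95
tool_pos: [0.5954, -0.099, 0.0795]
eef_rot: [-0.223, -3.132, -0.004]
force: [-5.5, 6.2, 5.4]
opening: 0.0142
finger_force: 50.4
```

>>> {"fn": "drive_tool", "kwargs": {
  "deltas": [0,0,0,0,0,0.15,0,0,0,0,0,0.3,0,0,0,0,0,0.45,0,0,0,0,0,0.6,0,0,0,0,0,0.75,0,0,0,0,0,0.9,0,0,0,0,0,1,0,0,0,0,0,1]
}}

```text
time: 39.75
tool_pos: [0.5959, -0.0981, 0.0795]
eef_rot: [-1.404, -2.808, -0.005]
force: [-3.2, 8.2, 6.1]
opening: 0.014
finger_force: 50.3
```

>>> {"fn": "drive_tool", "kwargs": {
  "deltas": [0,0,0,0,0,0.15,0,0,0,0,0,0.3,0,0,0,0,0,0.45,0,0,0,0,0,0.6,0,0,0,0,0,0.75,0,0,0,0,0,0.9,0,0,0,0,0,1,0,0,0,0,0,1]
}}

```text
time: 40.55
tool_pos: [0.5969, -0.0978, 0.0795]
eef_rot: [-2.371, -2.058, -0.007]
force: [-0.0, 9.7, 3.1]
opening: 0.0139
finger_force: 50.0
```

>>> {"fn": "drive_tool", "kwargs": {
  "deltas": [0,0,0,0,0,0.15,0,0,0,0,0,0.3,0,0,0,0,0,0.45,0,0,0,0,0,0.6,0,0,0,0,0,0.75,0,0,0,0,0,0.9,0,0,0,0,0,0.95,0,0,0,0,0,0.95]
}}

```text
time: 41.35
tool_pos: [0.5977, -0.0983, 0.0795]
eef_rot: [-2.958, -1.053, -0.008]
force: [4.3, 8.1, 1.9]
opening: 0.0138
finger_force: 49.7
```

```bash
python3 - <<'E'
from h import *
s=monitor.state();M=pose()[1];print(s['time'],s['tool_pos'],np.degrees(np.arctan2(M[1,0],M[0,0]))%360,s['joint_pos'],s['opening'])
E
```

```text
41.35 [ 0.59772517 -0.09829089  0.07951584] 39.197836691783195 [-0.22144119  0.1261138   1.46213104  0.00408384  1.55003647  0.66514604] 0.013827647828199827
```

Release, lift up and move aside to look.

>>> {"fn": "drive_tool", "kwargs": {
  "deltas": [0,0,0,0,0,0,0,0,0,0,0,0,0,0,0,0,0,0,0,0,0,0,0,0,0,0,-0.3,0,0,0,0,0,-0.6,0,0,0,0,0,-0.9,0,0,0,0,0,-0.9,0,0,0],
  "jaw": 1
}}

```text
time: 42.15
tool_pos: [0.5983, -0.1013, 0.2229]
eef_rot: [2.953, 1.05, 0.018]
force: [0.1, 0.5, -0.2]
opening: 0.0858
finger_force: 0.0
```

>>> {"fn": "drive_tool", "kwargs": {
  "deltas": [-0.95,0.7,0,0,0,0,-0.95,0.7,0,0,0,0,-0.95,0.7,0,0,0,0,-0.95,0.7,0,0,0,0,-0.95,0.7,0,0,0,0]
}}

```text
time: 42.65
tool_pos: [0.5502, -0.2758, 0.2127]
eef_rot: [2.963, 1.045, -0.003]
force: [-0.8, 0.4, 1.4]
opening: 0.0856
finger_force: 0.0
```

>>> {"fn": "drive_tool", "kwargs": {
  "deltas": [-0.1,0.9,0,0,0,0,-0.1,0.9,0,0,0,0,-0.1,0.9,0,0,0,0,-0.1,0.9,0,0,0,0,-0.1,0.9,0,0,0,0]
}}

```text
time: 43.15
tool_pos: [0.6258, -0.3857, 0.2112]
eef_rot: [-2.957, -1.052, 0.003]
force: [-0.0, -0.0, -0.5]
opening: 0.0855
finger_force: 0.0
```

```bash
python3 - <<'E'
from h import *
s=monitor.state();M=pose()[1];print(s['time'],s['tool_pos'],np.degrees(np.arctan2(M[1,0],M[0,0]))%360)
f=grab('top','t3')
a=cv2.resize(f['frame'][192:266,325:400],None,fx=8,fy=8,interpolation=cv2.INTER_CUBIC)
cv2.imwrite('pics/t3c.png',a)
E
```

```text
43.15 [ 0.6258412  -0.38570824  0.21122292] 39.16922493009349
```

View pics/t3c.png

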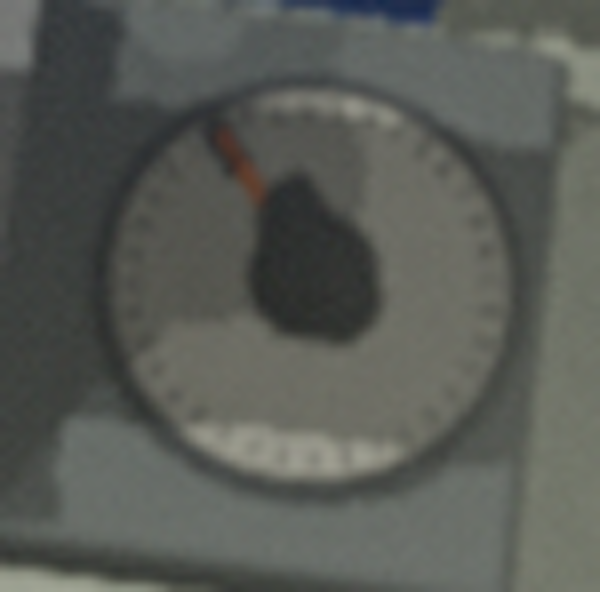

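The zero mark now lies under the needle at crop (225,150), showing slightly more on its left (counter-clockwise) side. I'll enlarge it and stretch the contrast to judge the offset.

```bash
python3 - <<'E'
from h import *
ims=[grab('top')['frame'].astype(float) for _ in range(8)]
m=np.mean(ims,0);np.save('avg.npy',m)
c=m[202:220,344:364]
c=np.clip((c-20)*2.4,0,255).astype(np.uint8)
cv2.imwrite('pics/t3z.png',cv2.resize(c,None,fx=30,fy=30,interpolation=cv2.INTER_CUBIC))
E
```

```text
(no output)
```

View pics/t3z.png

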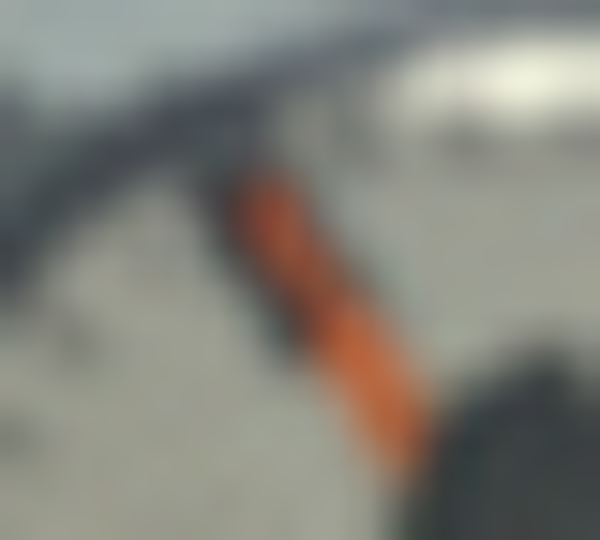

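The bar's centre line and the needle agree to within about 0.5 mm sideways, so no further turn is needed. Last, I'll check the whole scene, since the weight may have been knocked.

```bash
python3 - <<'E'
from h import *
s=monitor.state();print(s['time'])
t=grab('top','t4')['frame'];v=grab('side','s4')['frame']
a=np.zeros((600,800,3),np.uint8)
A=cv2.resize(t[130:360,240:560],(800,575))
B=cv2.resize(v[120:330,220:420],None,fx=2.4,fy=2.4,interpolation=cv2.INTER_CUBIC)
cv2.imwrite('pics/t4c.png',A);cv2.imwrite('pics/s4c.png',B)
E
```

```text
43.6
```

View pics/t4c.png

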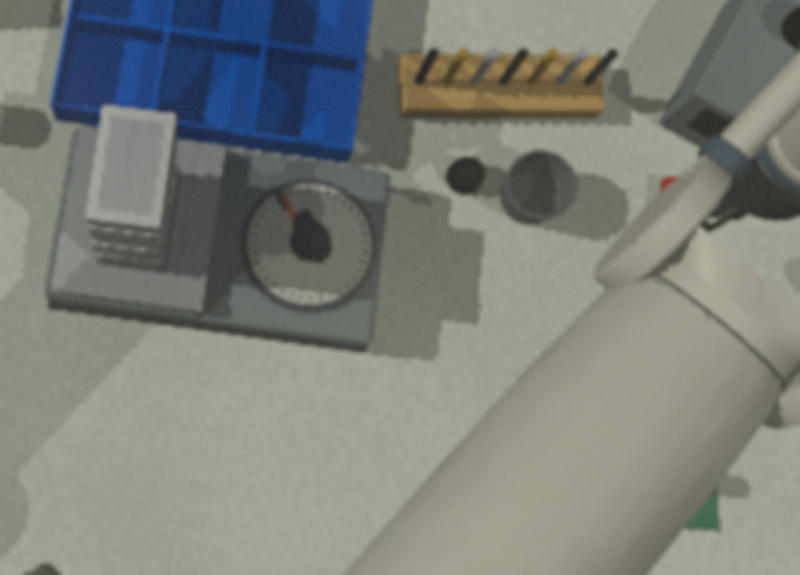

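View pics/s4c.png

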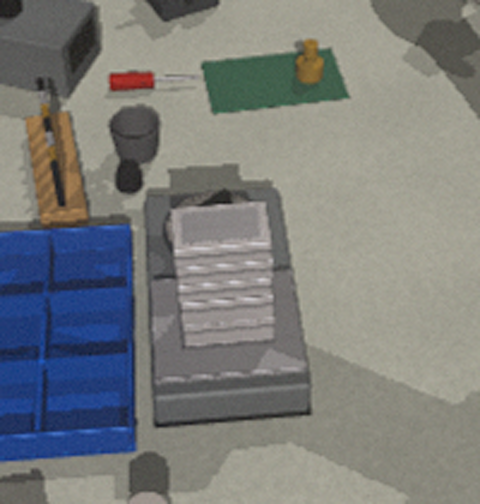

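All five tins are in a square column at side crop (225,270), and the weight stands upright on the mat at (310,65), where it started. The needle is over the zero mark, so I'm handing in.

```bash
python3 -c "
from plant import job
print(job.close_job())"
```

```text
the job is handed in; nothing more can be done
None
```

I handed the job in at about 44 s with all five tins in one square column on the platform, the check weight upright on the mat where it already stood, and the zero mark under the needle tip; hand-in returned no verdict.

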